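# Stop the food mill, then set it to slow

## Task

The food mill on the worktop was left with one of its four interlocked keys locked down. First stop it: push the square key in until it locks and the key that was down springs up, and let go of it; then set it to slow: push the round key in until it locks and the square key springs up, so that at the end the round key alone is down. Push gently, do not press the cross-shaped key, and leave the saucepan and the plates beside it where they stand.

Things in the scene. Friction and masses are not known exactly. Their poses are not given: they have to be found in the camera images.
- mill: White food mill, fixed, 230 mm wide (y), x from -47 mm (front) to +192 mm (back), housing 250 mm tall, closed steel bowl on top (345 mm in all). Origin on the worktop under the middle of the key deck; x to the back, y along the key row, z up. The deck slopes 35 deg, facing up and to the front; its middle is 85 mm above the origin.
- brow (a point): Middle of the lower front edge of the housing's brow, which juts out over the upper part of the keys: white, 230 mm wide, from 150 to 250 mm height, filling everything behind this edge. An upright tool strikes it. Come in along the deck's normal (tool leaning about 35 deg, its back end to the front), pushing on the middle or lower half of a cap. Axes as the mill's.
- stop_top (a point): Stop key: square cap, 46 x 46 mm. 10 mm thick, flat. All keys white plastic; the keys stand 52 mm apart in one row, their order differs between starts. Point: centre of the cap's top face, moves with the key; z out of the deck (35 deg from vertical, leaning to the front), y along the row, x up the slope.
- slow_top (a point): Slow key: round cap, 46 mm diameter. 10 mm thick, flat. All keys white plastic; the keys stand 52 mm apart in one row, their order differs between starts. Point: centre of the cap's top face, moves with the key; z out of the deck (35 deg from vertical, leaning to the front), y along the row, x up the slope.
- fast_top (a point): Fast key: narrow oblong cap, 62 mm up the slope x 20 mm; locked down at the start. 10 mm thick, flat. All keys white plastic; the keys stand 52 mm apart in one row, their order differs between starts. Point: centre of the cap's top face, moves with the key; z out of the deck (35 deg from vertical, leaning to the front), y along the row, x up the slope.
- pulse_top (a point): Pulse key: cross-shaped cap, 56 mm up the slope x 46 mm, arms 16 mm wide. 10 mm thick, flat. All keys white plastic; the keys stand 52 mm apart in one row, their order differs between starts. Point: centre of the cap's top face, moves with the key; z out of the deck (35 deg from vertical, leaning to the front), y along the row, x up the slope.
- stop_key (a joint): Travel of this key into the deck (m): 0 = up (top 20 mm proud of the deck), 0.012 = locked down (8 mm proud), 0.015 = hard stop. Springs push it out (1 to 2 N); a hidden latch bar adds about 1 N. At about 7 mm the bar frees the locked key; past about 11 mm it locks this one. Less deep, it springs back. About 3 N plus fingertip rubbing up to the stop, then 20 N in 0.5 mm.
- slow_key (a joint): Travel of this key into the deck (m): 0 = up (top 20 mm proud of the deck), 0.012 = locked down (8 mm proud), 0.015 = hard stop.  Same springs and latch as the stop key.
- fast_key (a joint): Travel of this key into the deck (m): 0 = up (top 20 mm proud of the deck), 0.012 = locked down (8 mm proud), 0.015 = hard stop.  Same springs and latch as the stop key. Locked down at the start.
- pulse_key (a joint): Travel of this key into the deck (m): 0 = up (top 20 mm proud of the deck), 0.012 = locked down (8 mm proud), 0.015 = hard stop.  Same springs and latch as the stop key.
- saucepan: Loose steel saucepan, 160 mm diameter, 80 mm tall, with a flat handle to its +x side reaching 237 mm from the axis; origin under its centre. Stands beside the mill on the -y side; bystander.
- plates: Loose stack of white plates, 200 mm diameter, 53 mm tall; origin under its centre. Beside the mill on the +y side; bystander.

How it is judged:
By the outcome, as a careful person would: the job done as asked, in the order asked, and still so for the second after the job is handed in, with the robot touching nothing.
It also fails if it takes over 38 s, if anything falls off the work surface, if the arm or the gripper's body presses on something with over 40 N, if the wrist force passes 120 N, or if a joint passes its speed limit or range.

## Robot

A 6-joint arm with a two-finger parallel gripper is mounted at the origin on the work surface. World frame = base frame: x ahead of the robot, y to its left, z up, the work surface at z = 0. Lengths are in m, angles in rad, forces in N, time in s.
With the tool pointing down it reaches from about 0.425 to 0.95 m from the base axis. Payload 3.5 kg.
Tool frame: the origin (TCP) lies on the centre line of the jaws, within the pads' length; the fingertips stand 17 mm ahead of it and the grasp point (between the pads) lies 2 mm behind it; z points along the fingers, y is the line along which they close (so a half turn about z gives the same grasp; the last joint's range is limited). The gripper opens to 85 mm and grips with 20 to 120 N. Pads are 22 mm wide; open, the fingers measure 114 mm over their backs; the gripper's body (76 mm by 85 mm) begins 54 mm behind the grasp point. The pads swing forward as they close: fully open they stand 13 mm farther back than shut.
Start: joints at [-1.301, 0.286, 1.577, -0, 1.279, -0.15], TCP at [0.275, -0.616, 0.248] pointing down, gripper open.
Joint ranges: [-2.77, 2.77], [-0.9, 2.22], [0.21, 2.48], [-1.53, 4.67], [0.24, 2.81], [-2.84, 2.84]. Speed limits (rad/s): [2.79, 2.79, 3.14, 3.14, 3.14, 3.14].

## Interface

Orientations are given as a unit quaternion [x, y, z, w].
In Python, from plant import ctrl gives the robot as it stands. The module is installed in compiled form; this text tells all that it offers.
- The arm moves only by the tool drive_tool, never from a script. Its argument "moves" is a list of rows, each a list of 3 entries, a list of its own where there are three numbers: the turn, a rotation vector about the tool's x, y, z in rad, then the shift along the tool's x, y, z in m, then the finger opening in m, from 0 to 0.0854. A call has 1 to 5 rows; each row shifts and turns the commanded pose from where the row before left it, along the tool's axes as they then stand; what a row does not reach is not made up. A row lasts 1/8 s, in which the tool goes at most 62.5 mm and 10.7 degrees, less where a joint would pass 70% of its speed; a pose out of reach is approached as far as the arm can. A call with a gripper value outside its range is refused whole. The fingers move at their own pace and stop on an object; "grip_force" is the grip in N (left out, the last holds). Time passes only in rows, so rows that do not move let the fingers close. It gives the time, the measured TCP pose, the force, the opening and the grip force at its end, in the units of the state.
- ctrl.get_state(): the state, without advancing time (a new reading comes with each control period).
- ctrl.read_camera(name): name is "scene" or "side" or "wrist"; returns a dict with "image" (420x560x3 uint8, red, green, blue), "fx", "fy", "cx", "cy" (pixels), "dist" ([k1, k2, p1, p2, k3] as OpenCV has them; the pictures are not rectified), "R" (3x3) and "t" (3): a world point X has camera coordinates R X + t. Camera axes: x right, y down, z forward; pixel columns grow to the right and rows downward; lengths in m; the calibration is good to about 2 mm. A picture is of the moment at which its call begins. There is no depth.
- ctrl.sign_off(): hands the job in; it is judged then, once.
The state is a dict: "time": time; "qpos": joint angles; "dq": joint speeds; "joint_efforts": joint torques, N m; "eef_pos": TCP position; "tcp_rot": TCP orientation; "contact_force": force on the tool from outside, world axes, zero at the start; "wrist_torque": the same for the moment, N m; "opening": opening from 0.0 (shut) to 1.0 (fully open); "finger_force": force on a finger pad.
Only numpy, scipy, OpenCV 4.12 (cv2) and the standard library are available. Lean on these libraries where they do the work, as an engineer would, in place of code of your own. Each camera call takes 0.05 s, during which the arm holds its last target. There are 200 camera calls.

## Working session

There is one attempt and no reset: what is moved stays moved. The work goes in short steps, Python scripts to look and compute and a tool call to move; the robot and the scene stay as the last step left them, time stands still between calls to the robot, and variables do not carry over. Pictures are saved under pics/ and viewed, at most 10 in all, crops included, and the job is handed in when it is done.

Besides the shell and the picture viewer there is one more tool, called in YAML: its name, and indented under it one key for each argument. drive_tool: Moves the arm, as the interface text tells. Its arguments: {"type":"object","properties":{"moves":{"type":"array","items":{"type":"array"}},"grip_force":{"type":"number"}},"required":["moves"]}

```bash
mkdir -p pics; python3 - <<'E'
from plant import ctrl
import cv2, pickle
d={}
for n in("scene","side"):
    c=ctrl.read_camera(n); d[n]=c; cv2.imwrite(f"pics/{n}0.png",c["image"][:,:,::-1])
    print(n,c["fx"],c["cx"],c["cy"],c["dist"],-c["R"].T@c["t"], c["R"][2])
pickle.dump(d,open("c0.pkl","wb"))
print(ctrl.get_state())
E
```

```text
scene 482.9208811331636 278.40960174844355 211.65144368237085 [-0.1563425  0.         0.         0.         0.       ] [0.45669296 0.57366077 0.94736622] [ 0.14820577 -0.5628885  -0.81313688]
side 465.1562829423176 278.49107748446613 212.4573659037723 [0.05577685 0.         0.         0.         0.        ] [0.20580702 0.63131697 0.77884603] [ 0.41278215 -0.62726626 -0.66041497]
{'time': 0.1, 'qpos': array([-1.30097147e+00,  2.87140873e-01,  1.57805846e+00,  5.59510602e-06,
        1.27860082e+00, -1.49990654e-01]), 'dq': array([-0.00156248, -0.00064839, -0.0021137 , -0.00129584, -0.0009024 ,
        0.00042148]), 'joint_efforts': array([ 6.04363759e-04, -4.07297301e+01, -2.93700242e+01, -1.62175133e-04,
        3.42940002e-03, -9.96042395e-07]), 'eef_pos': array([ 0.27500524, -0.61581643,  0.24702784]), 'tcp_rot': array([ 9.78049713e-01,  2.08368761e-01, -6.34206555e-05, -1.10192967e-03]), 'contact_force': array([-1.09778153, -0.31199577, -0.86836299]), 'wrist_torque': array([-0.0055592 , -0.01760342, -0.03662392]), 'finger_force': 0.0, 'opening': 1.0063061931346373}
```

View pics/scene0.png

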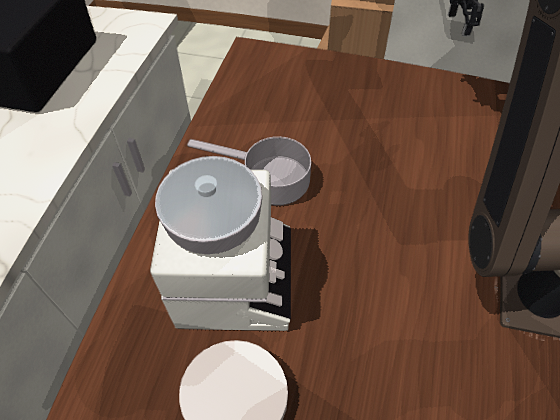

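View pics/side0.png

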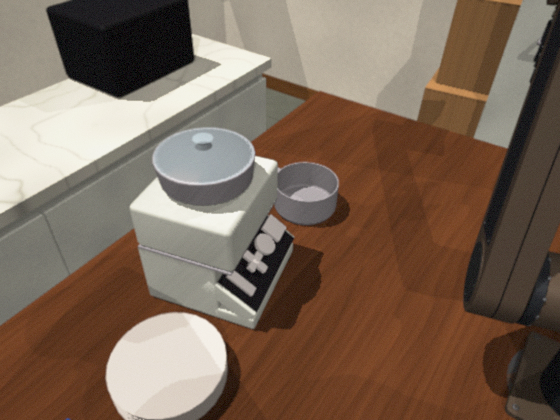

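The pictures show the keys in order from the far end (-y): square (side view 273,228), round (264,243), cross (256,261), oblong (241,283). I'll zoom in to fit the mill's pose.

```bash
python3 - <<'E'
import pickle,cv2,numpy as np
d=pickle.load(open("c0.pkl","rb"))
a=cv2.resize(d["side"]["image"][205:325,205:305],None,fx=4,fy=4,interpolation=cv2.INTER_CUBIC)
b=cv2.resize(d["scene"]["image"][215:335,225:325],None,fx=4,fy=4,interpolation=cv2.INTER_CUBIC)
cv2.imwrite("pics/z0.png",np.hstack([a,b])[:,:,::-1])
E
```

```text
(no output)
```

View pics/z0.png

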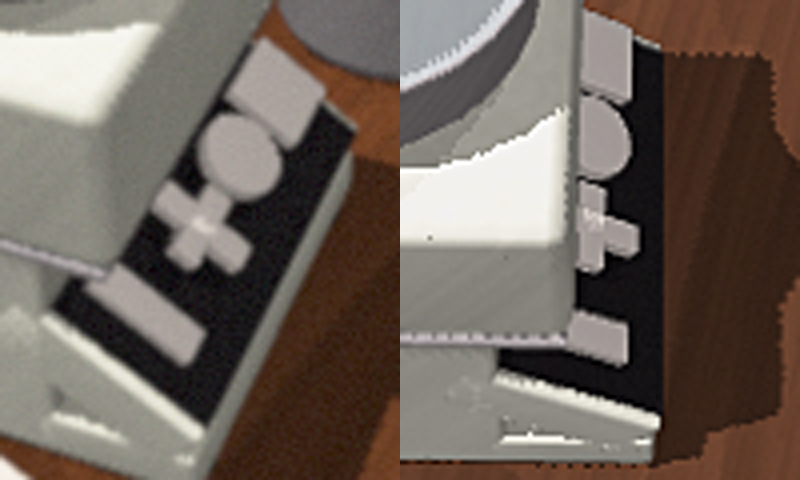

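```bash
cat > h.py <<'E'
import numpy as np,cv2,pickle
from scipy.spatial.transform import Rotation as Ro
from scipy.optimize import least_squares
A=np.radians(35)
def pt(p,y,u,v,h): # mill params p=(x,y,yaw); y row, u up slope, v across, h proud
    l=np.array([u*np.cos(A)-h*np.sin(A), y+v, .085+u*np.sin(A)+h*np.cos(A)])
    return Ro.from_euler('z',p[2]).apply(l)+[p[0],p[1],0]
def proj(c,X):
    K=np.array([[c["fx"],0,c["cx"]],[0,c["fy"],c["cy"]],[0,0,1.]])
    return cv2.projectPoints(np.array(X,float).reshape(-1,1,3),cv2.Rodrigues(c["R"])[0],c["t"],K,np.array(c["dist"]))[0][:,0]
E
python3 - <<'E'
from h import *
d=pickle.load(open("c0.pkl","rb"))
S=lambda x,y:("side",205+(x-.5)/4,205+(y-.5)/4)
C=lambda x,y:("scene",225+(x-400-.5)/4,215+(y-.5)/4)
obs=[(-.078,0,0,.02,S(276,92)),(-.026,0,0,.02,S(240,153)),(.026,0,0,.02,S(203,222)),(.078,0,0,.008,S(151,311)),
(-.078,-.023,-.023,.02,S(326,86)),(.078,-.031,-.010,.008,S(208,333)),
(-.078,-.023,-.023,.02,C(632,27)),(-.026,-.023,0,.02,C(632,140)),(.026,-.028,-.008,.02,C(640,224)),(.078,-.031,-.010,.008,C(628,322)),
]
def res(p):
    return np.array([proj(d[o[4][0]],pt(p,*o[:4])+np.array([0,0,0]))[0]-o[4][1:] for o in obs]).ravel()
r=least_squares(res,[.8,0,0],loss='soft_l1')
print(r.x,np.degrees(r.x[2]));print(res(r.x).reshape(-1,2).round(1))
E
```

```text
[0.60268607 0.10895354 0.24728371] 14.168313155039128
[[ 0.6 -1.3]
 [ 0.8 -0.4]
 [ 0.5 -0.1]
 [-0.  -1. ]
 [-0.2  0. ]
 [ 0.2 -0.6]
 [-0.5  0.5]
 [-0.4  2.2]
 [-0.4  0.6]
 [ 0.4  1.1]]
```

```bash
cat >> h.py <<'E'
P=[.6027,.1090,.2473]
def Rt():
    Z=Ro.from_euler('z',P[2])
    u=Z.apply([np.cos(A),0,np.sin(A)]); n=Z.apply([-np.sin(A),0,np.cos(A)])
    return np.c_[u,np.cross(-n,u),-n]
def plan(y,u,h): # to put the fingertip at (y,u,h)
    from plant import ctrl
    s=ctrl.get_state(); R0=Ro.from_quat(s["tcp_rot"]); R=Rt()
    tip=np.array(s["eef_pos"])+.017*R0.as_matrix()[:,2]
    Z=Ro.from_euler('z',P[2]); l=Z.inv().apply(tip-[P[0],P[1],0])-[0,0,.085]
    print("t",s["time"],"tip y,u,h mm",(1e3*np.array([l[1],l[0]*np.cos(A)+l[2]*np.sin(A),-l[0]*np.sin(A)+l[2]*np.cos(A)])).round(1))
    print("turn",(R0.inv()*Ro.from_matrix(R)).as_rotvec().round(3),"shift after turn",(R.T@(pt(P,y,u,0,h)-.017*R[:,2]-s["eef_pos"])).round(4))
    print("F tool",R0.inv().apply(s["contact_force"]).round(1),"op",round(float(s["opening"]),2),"q",s["qpos"].round(2))
E
python3 - <<'E'
from h import *
d=pickle.load(open("c0.pkl","rb"))
for x in(-.03,-.02,-.01,0,.01,.02):
    q=[Ro.from_euler('z',P[2]).apply([x,.115,.15])+[P[0],P[1],0]]
    print(x,(proj(d["scene"],q)-[225,215])*4+[400,0],(proj(d["side"],q)-[205,205])*4)
plan(-.078,-.008,.06)
print(pt(P,-.078,-.008,0,.02))
E
```

```text
-0.03 [[629.58452    347.10012877]] [[165.48935445 296.44004588]]
-0.02 [[607.36265867 347.06409497]] [[144.52595242 290.26120207]]
-0.01 [[585.1445725  347.01290471]] [[123.68396523 284.12276662]]
0 [[562.93306364 346.94656922]] [[102.96140478 278.02407019]]
0.01 [[540.73093195 346.86509971]] [[ 82.35632844 271.96445838]]
0.02 [[518.540975   346.76850742]] [[ 61.86683794 265.94329132]]
t 0.1 tip y,u,h mm [-622.5 -322.4  402.8]
turn [-0.055  0.609  0.166] shift after turn [ 0.3047 -0.5445  0.3397]
F tool [-1.1 -0.2  0.9] op 1.01 q [-1.3   0.29  1.58  0.    1.28 -0.15]
[0.60431701 0.02896078 0.09679443]
```

drive_tool:
  moves:
    - [[-0.014,0.152,0.041],[0,0,0],0]
    - [[-0.014,0.152,0.041],[0,0,0],0]
    - [[-0.014,0.152,0.041],[0,0,0],0]
    - [[-0.014,0.152,0.041],[0,0,0],0]
    - [[0,0,0],[0,0,0],0]

```text
time: 0.72
eef_pos: [0.2733, -0.616, 0.2458]
tcp_rot: [0.947, 0.117, 0.297, -0.037]
contact_force: [0.7, -0.8, 0.5]
opening: -0.001
finger_force: 0.0
```

```bash
python3 -c "
from h import *
plan(-.078,-.008,.08)"
```

```text
t 0.725 tip y,u,h mm [-622.3 -314.8  399.7]
turn [ 0.     0.002 -0.001] shift after turn [ 0.3068 -0.5443  0.3197]
F tool [ 0.7  0.9 -0.1] op -0.0 q [-1.5   0.3   1.64  0.61  1.37 -0.36]
```

drive_tool:
  moves:
    - [[0,0,0],[0.0256,-0.0454,0.02],0]
    - [[0,0,0],[0.0256,-0.0454,0.02],0]
    - [[0,0,0],[0.0256,-0.0454,0.02],0]
    - [[0,0,0],[0.0256,-0.0454,0.02],0]
    - [[0,0,0],[0.0256,-0.0454,0.02],0]

```text
time: 1.35
eef_pos: [0.3772, -0.3544, 0.2392]
tcp_rot: [0.947, 0.12, 0.297, -0.035]
contact_force: [1.1, 0.2, 1.4]
opening: 0.0
finger_force: 0.0
```

drive_tool:
  moves:
    - [[0,0,0],[0.0256,-0.0454,0.025],0]
    - [[0,0,0],[0.0256,-0.0454,0.025],0]
    - [[0,0,0],[0.0256,-0.0454,0.025],0]
    - [[0,0,0],[0.0256,-0.0454,0.025],0]
    - [[0,0,0],[0,0,0],0]

```text
time: 1.98
eef_pos: [0.469, -0.1409, 0.2144]
tcp_rot: [0.946, 0.124, 0.297, -0.036]
contact_force: [-1.2, 0.4, 0.2]
opening: -0.001
finger_force: 0.0
```

```bash
python3 -c "
from h import *
plan(-.078,-.008,.06)"
```

```text
t 1.975 tip y,u,h mm [-209.5  -82.1  198.4]
turn [-0.003  0.002  0.012] shift after turn [ 0.0741 -0.1315  0.1384]
F tool [-0.7 -0.7 -0.8] op -0.0 q [-0.74 -0.33  2.33  0.66  0.9   0.22]
```

drive_tool:
  moves:
    - [[0,0,0.012],[0.0247,-0.0438,0.03],0]
    - [[0,0,0],[0.0247,-0.0438,0.03],0]
    - [[0,0,0],[0.0247,-0.0438,0.03],0]
    - [[0,0,0],[0,0,0.03],0]
    - [[0,0,0],[0,0,0],0]

```text
time: 2.6
eef_pos: [0.5623, 0.0135, 0.1571]
tcp_rot: [0.948, 0.115, 0.296, -0.038]
contact_force: [0.6, 0.5, -0.9]
opening: -0.002
finger_force: 0.0
```

```bash
python3 -c "
from h import *
plan(-.078,-.008,.035)
from plant import ctrl
d={n:ctrl.read_camera(n) for n in('side','wrist','scene')}
a=cv2.resize(d['side']['image'][150:300,180:340],(400,375))
w=cv2.resize(d['wrist']['image'],(400,300))
b=np.zeros((375,800,3),np.uint8);b[:,:400]=a;b[:300,400:]=w
cv2.imwrite('pics/h1.png',b[:,:,::-1])"
```

```text
t 2.6 tip y,u,h mm [-82.7 -10.   77.9]
turn [ 0.     0.005 -0.007] shift after turn [ 0.0019 -0.0047  0.0429]
F tool [ 0.  -0.3  1.2] op -0.0 q [-0.28 -0.1   2.25  0.6   0.53  0.59]
```

View pics/h1.png

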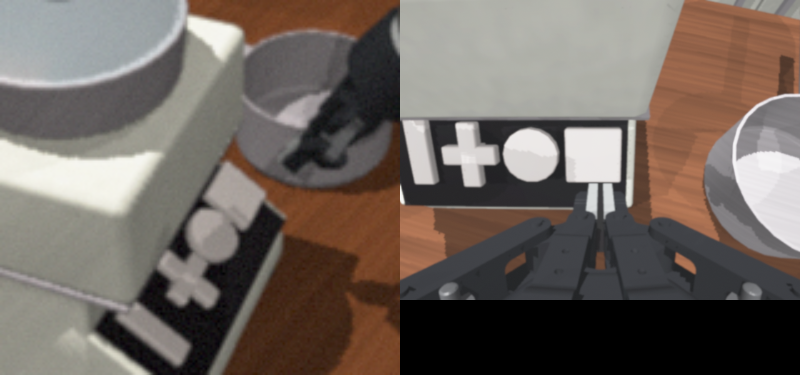

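The wrist view shows the square key centred near zoom (593,154), next to the round key (531,155), with the shut fingertips lined up on the square. I'll check the fit against this view's calibration.

```bash
python3 -c "
from h import *
from plant import ctrl
c=ctrl.read_camera('wrist')
f=lambda *a:(proj(c,[pt(P,*a)])[0]/1.4+[400,0]).round(1)
print('sq',f(-.078,0,0,.02),'round',f(-.026,0,0,.02),'cross',f(.026,0,0,.02))
for u in(-.023,.023):
  for v in(-.023,.023): print(f(-.078,u,v,.02))
"
```

```text
sq [592.3 154.9] round [529.6 155.5] cross [468.  156.1]
[619.7 180.6]
[565.7 181.1]
[620.4 127. ]
[563.2 127.6]
```

drive_tool:
  moves:
    - [[0,0.005,-0.007],[0.002,-0.0045,0.02],0]
    - [[0,0,0],[0,0,0.015],0]
    - [[0,0,0],[0,0,0.01],0]
    - [[0,0,0],[0,0,0.005],0]
    - [[0,0,0],[0,0,0],0]

```text
time: 3.42
eef_pos: [0.591, 0.0244, 0.1192]
tcp_rot: [0.946, 0.117, 0.3, -0.036]
contact_force: [-0.1, 1.0, -0.7]
opening: -0.0
finger_force: 0.0
```

```bash
python3 -c "
from h import *
plan(-.078,-.008,.02)"
```

```text
t 3.425 tip y,u,h mm [-79.3  -6.5  29.4]
turn [ 0.003 -0.004 -0.001] shift after turn [-0.0014 -0.0012  0.0094]
F tool [-0.3 -1.   0.6] op -0.0 q [-0.24  0.04  2.21  0.7   0.43  0.51]
```

drive_tool:
  moves:
    - [[0,0,0],[0,0,0.004],0]
    - [[0,0,0],[0,0,0.004],0]
    - [[0,0,0],[0,0,0.003],0]
    - [[0,0,0],[0,0,0.003],0]
    - [[0,0,0],[0,0,0.002],0]

```text
time: 4.05
eef_pos: [0.6001, 0.0269, 0.106]
tcp_rot: [0.946, 0.117, 0.301, -0.036]
contact_force: [-1.9, -0.7, 1.2]
opening: 0.002
finger_force: 1.2
```

```bash
python3 -c "
from h import *
plan(-.078,-.008,.008)"
```

```text
t 4.05 tip y,u,h mm [-79.   -6.4  13.1]
turn [ 0.002 -0.004 -0.001] shift after turn [-0.0015 -0.001   0.0051]
F tool [-1.   0.3 -2.1] op 0.0 q [-0.23  0.08  2.19  0.73  0.4   0.48]
```

Contact at about 2 N, as expected; about 7 mm in. I'll go on gently.

drive_tool:
  moves:
    - [[0,0,0],[0,0,0.002],0]
    - [[0,0,0],[0,0,0.002],0]
    - [[0,0,0],[0,0,0.001],0]
    - [[0,0,0],[0,0,0],0]

```text
time: 4.55
eef_pos: [0.6027, 0.0276, 0.1018]
tcp_rot: [0.946, 0.117, 0.3, -0.036]
contact_force: [-1.5, 0.4, 1.5]
opening: -0.002
finger_force: 0.9
```

```bash
python3 -c "
from h import *
plan(-.078,-.008,.008)
from plant import ctrl
c=ctrl.read_camera('side')
cv2.imwrite('pics/p1.png',cv2.resize(c['image'][195:315,195:315],None,fx=4,fy=4)[:,:,::-1])"
```

```text
t 4.55 tip y,u,h mm [-78.9  -6.6   8.2]
turn [ 0.002 -0.004 -0.001] shift after turn [-0.0013 -0.0009  0.0002]
F tool [-0.3 -0.7 -2. ] op -0.0 q [-0.22  0.09  2.19  0.75  0.39  0.47]
```

View pics/p1.png

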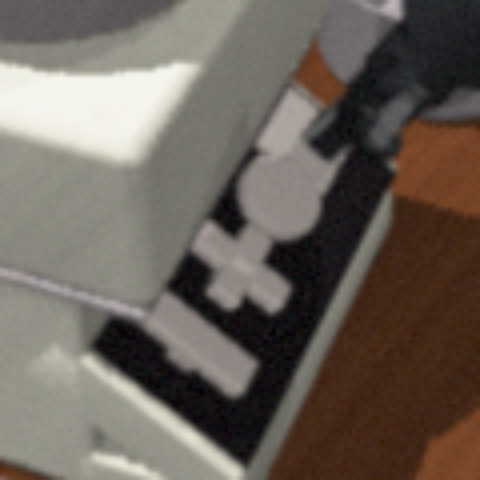

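The oblong key has sprung up (it now stands proud near 200,345). The square key is down about 12 mm, so I'll push a little further to be sure it locks.

drive_tool:
  moves:
    - [[0,0,0],[0,0,0.001],0]
    - [[0,0,0],[0,0,0.0008],0]
    - [[0,0,0],[0,0,0],0]

```text
time: 4.97
eef_pos: [0.6037, 0.0279, 0.1003]
tcp_rot: [0.946, 0.117, 0.3, -0.036]
contact_force: [-2.1, 0.4, 0.7]
opening: 0.001
finger_force: 0.9
```

```bash
python3 -c "
from h import *
plan(-.078,-.008,.008)"
```

```text
t 4.975 tip y,u,h mm [-78.9  -6.6   6.4]
turn [ 0.002 -0.004 -0.001] shift after turn [-0.0013 -0.0009 -0.0016]
F tool [-1.2 -0.9 -1.7] op 0.0 q [-0.22  0.1   2.19  0.75  0.39  0.47]
```

Now about 13.6 mm deep. I'll retract 40 mm and look.

drive_tool:
  moves:
    - [[0,0,0],[0,0,-0.005],0]
    - [[0,0,0],[0,0,-0.008],0]
    - [[0,0,0],[0,0,-0.012],0]
    - [[0,0,0],[0,0,-0.015],0]
    - [[0,0,0],[0,0,0],0]

```text
time: 5.6
eef_pos: [0.5816, 0.022, 0.1349]
tcp_rot: [0.946, 0.117, 0.302, -0.036]
contact_force: [-0.4, -0.5, -0.0]
opening: 0.004
finger_force: 0.0
```

```bash
python3 -c "
from h import *
plan(-.026,-.008,.03)
from plant import ctrl
c=ctrl.read_camera('side');w=ctrl.read_camera('wrist')
a=cv2.resize(c['image'][195:315,195:315],(400,400));b=cv2.resize(w['image'],(400,300))
o=np.zeros((400,800,3),np.uint8);o[:,:400]=a;o[:300,400:]=b
cv2.imwrite('pics/p2.png',o[:,:,::-1])
f=lambda *a:(proj(w,[pt(P,*a)])[0]/1.4+[400,0]).round(1)
for h in(.02,.008): print(h,'sq corners',[f(-.078,u,v,h) for u in(-.023,.023) for v in (-.023,.023)])"
```

```text
t 5.6 tip y,u,h mm [-79.3  -5.5  47.8]
turn [ 0.004 -0.007 -0.   ] shift after turn [-0.0024 -0.0532  0.0178]
F tool [-0.4  0.4 -0.2] op 0.0 q [-0.25 -0.02  2.23  0.66  0.46  0.54]
0.02 sq corners [array([630.5, 200.4]), array([567.5, 200.6]), array([632.6, 138.6]), array([565.2, 138.8])]
0.008 sq corners [array([628.7, 193.6]), array([569.4, 193.8]), array([630.5, 135.3]), array([567.3, 135.4])]
```

View pics/p2.png

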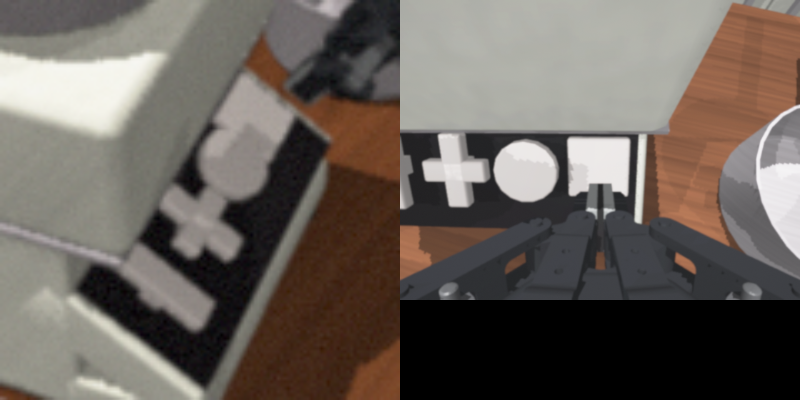

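The square key is locked down (its lower edge in the wrist view is at row 194, where 8 mm proud predicts it) and the oblong is up. Next is the round key.

drive_tool:
  moves:
    - [[0.004,-0.007,0],[-0.002,-0.027,0],0]
    - [[0,0,0],[0,-0.026,0],0]
    - [[0,0,0],[0,0,0.01],0]
    - [[0,0,0],[0,0,0.008],0]
    - [[0,0,0],[0,0,0],0]

```text
time: 6.32
eef_pos: [0.5769, 0.0753, 0.116]
tcp_rot: [0.947, 0.117, 0.296, -0.038]
contact_force: [-0.1, -0.2, -0.6]
opening: -0.003
finger_force: 0.0
```

```bash
python3 -c "
from h import *
plan(-.026,-.007,.02)"
```

```text
t 6.325 tip y,u,h mm [-26.4  -9.6  27.5]
turn [-0.002  0.005 -0.002] shift after turn [ 0.0025 -0.0004  0.0075]
F tool [-0.4  0.2  0.4] op -0.0 q [-0.13  0.02  2.23  0.61  0.38  0.68]
```

drive_tool:
  moves:
    - [[0,0.004,0],[0.002,0,0.004],0]
    - [[0,0,0],[0,0,0.004],0]
    - [[0,0,0],[0,0,0.003],0]
    - [[0,0,0],[0,0,0.003],0]
    - [[0,0,0],[0,0,0.003],0]

```text
time: 6.95
eef_pos: [0.5882, 0.0784, 0.1046]
tcp_rot: [0.946, 0.117, 0.299, -0.038]
contact_force: [-0.7, -2.0, 1.0]
opening: -0.002
finger_force: 1.0
```

drive_tool:
  moves:
    - [[0,0,0],[0,0,0.0015],0]
    - [[0,0,0],[0,0,0.001],0]
    - [[0,0,0],[0,0,0],0]

```text
time: 7.32
eef_pos: [0.5888, 0.0793, 0.1019]
tcp_rot: [0.946, 0.118, 0.298, -0.038]
contact_force: [0.9, 0.8, 1.5]
opening: -0.001
finger_force: 0.0
```

```bash
python3 -c "
from h import *
plan(-.026,-.007,.0065)"
```

```text
t 7.325 tip y,u,h mm [-25.3  -7.3   8.7]
turn [-0.003  0.    -0.001] shift after turn [0.0003 0.0006 0.0022]
F tool [ 1.7 -0.5 -0.6] op -0.0 q [-0.12  0.07  2.21  0.66  0.35  0.64]
```

drive_tool:
  moves:
    - [[0,0,0],[0,0,0.001],0]
    - [[0,0,0],[0,0,0.001],0]
    - [[0,0,0],[0,0,0],0]

```text
time: 7.7
eef_pos: [0.5901, 0.0795, 0.1005]
tcp_rot: [0.946, 0.117, 0.298, -0.038]
contact_force: [-2.1, 0.2, 1.2]
opening: 0.001
finger_force: 0.9
```

```bash
python3 -c "
from h import *
plan(-.026,-.007,.0065)"
```

```text
t 7.7 tip y,u,h mm [-25.5  -7.1   6.9]
turn [-0.002 -0.    -0.001] shift after turn [0.0001 0.0005 0.0004]
F tool [-0.9 -0.7 -2.1] op 0.0 q [-0.12  0.08  2.21  0.66  0.35  0.63]
```

drive_tool:
  moves:
    - [[0,0,0],[0,0,0.0005],0]
    - [[0,0,0],[0,0,0],0]
    - [[0,0,0],[0,0,-0.006],0]
    - [[0,0,0],[0,0,-0.012],0]
    - [[0,0,0],[0,0,-0.02],0]

```text
time: 8.32
eef_pos: [0.5691, 0.0737, 0.132]
tcp_rot: [0.946, 0.117, 0.299, -0.038]
contact_force: [1.1, -0.3, 0.2]
opening: 0.002
finger_force: 0.0
```

drive_tool:
  moves:
    - [[0,0,0],[0,0,-0.03],0]
    - [[0,0,0],[0,0,-0.02],0]
    - [[0,0,0],[0,0,0],0]
    - [[0,0,0],[0,0,0],0]

```text
time: 8.82
eef_pos: [0.5416, 0.0668, 0.1723]
tcp_rot: [0.946, 0.117, 0.299, -0.038]
contact_force: [-0.6, -0.2, -0.0]
opening: 0.001
finger_force: 0.0
```

```bash
python3 -c "
from h import *
plan(-.026,-.008,.03)
from plant import ctrl
c=ctrl.read_camera('side');w=ctrl.read_camera('wrist')
a=cv2.resize(c['image'][195:315,195:315],(400,400));b=cv2.resize(w['image'],(400,300))
o=np.zeros((400,800,3),np.uint8);o[:,:400]=a;o[:300,400:]=b
cv2.imwrite('pics/p3.png',o[:,:,::-1])
f=lambda *a:(proj(w,[pt(P,*a)])[0]/1.4+[400,0]).round(1)
for h in(.02,.008): print(h,'low edges sq, round',f(-.078,-.023,0,h),f(-.026,-.023,0,h))"
```

```text
t 8.825 tip y,u,h mm [-26.   -6.9  94.4]
turn [-0.001 -0.001 -0.001] shift after turn [-0.0011 -0.      0.0644]
F tool [-0.6  0.1 -0.3] op 0.0 q [-0.16 -0.18  2.29  0.5   0.51  0.79]
0.02 low edges sq, round [658.3 175.9] [600.9 176. ]
0.008 low edges sq, round [655.5 171.5] [600.9 171.6]
```

View pics/p3.png

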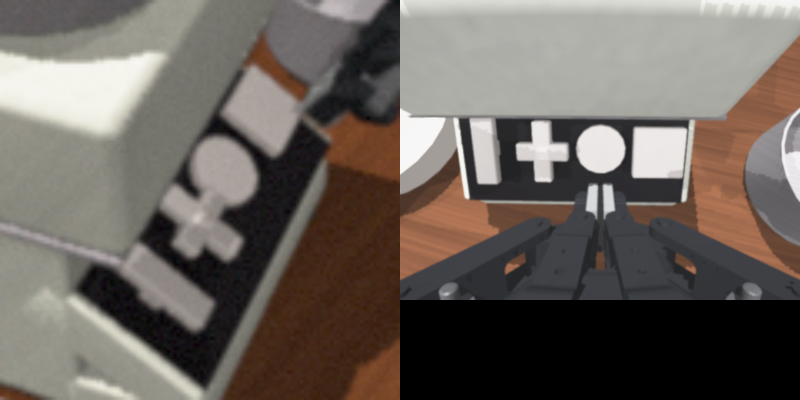

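The square, cross and oblong keys stand proud. The round key alone is down: it sits lower at (223,172) in the side view, partly hidden by the cross, and its lower edge in the wrist view is near row 172. The tool is clear.

```bash
python3 -c "
from plant import ctrl
print(ctrl.sign_off())"
```

```text
the job is handed in; nothing more can be done
None
```

The job is done and handed in at about 9 s: the square key was pushed until it locked and the oblong key sprang up, then the round key until the square sprang up, leaving the round key alone down; I never pushed on the cross key or touched the saucepan or plates.

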